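# Airing stack on the fan dryer

## Task

The washed duckboard slats are to dry on the little fan dryer. Slide the pale slat that has slipped out of line on the dryer's robot side back square against its stop rib, without lifting it; then lay the other two pale slats crosswise over the bottom pair, one towards each end, and the dark slat crosswise over those, across the middle. When the stack stands, tip the dryer's rocker switch over to its green end, and leave the other things around undisturbed.

Things in the scene. Friction and masses are not known exactly. Their poses are not given: they have to be found in the camera images.
- dryer: White fan dryer, fixed. Origin: underside centre of its square plinth (190 x 190 mm, flat top 24 mm high); at yaw 0 x points away from the robot, y left. Two grey stop ribs along dryer y at x = -28 and +28 mm (6 mm wide, 120 mm long, 6 mm above the plinth top). On the right a switch console: x -47 to +47 mm, y -122 to -178 mm, 40 mm high; rocker ends reach 52 mm.
- place_near (a point): Fixed point on the dryer at (-46, 0, 35) mm in its frame: where the centre of the slipped slat comes when it lies square against the outer face of the near rib, length along dryer y.
- place_left (a point): Fixed point on the dryer at (0, +46, 57) mm in its frame: a good place for the centre of one second-layer pale slat, length along dryer x, resting on both bottom slats.
- place_right (a point): Fixed point on the dryer at (0, -46, 57) mm in its frame: the same for the other second-layer pale slat.
- place_top (a point): Fixed point on the dryer at (0, 0, 79) mm in its frame: a good place for the centre of the dark slat, length along dryer y, resting on both second-layer slats.
- rocker (a joint): Black paddle rocker on the console, 70 mm long along dryer x, 40 mm wide, axle along dryer y at dryer (0, -150, 40) mm. Snaps over its centre and stays at either end: -0.22 rad off (robot-side end down, as at the start), +0.22 on (far end with the green bar down). Pressing the green bar takes about 4 N, falling to nothing at the centre; it travels 11 mm down.
- rocker_on_end (a point): Point on the upper face of the rocker at the green bar, 24 mm from the axle towards dryer +x: press here, straight down.
- slat_near_center (a point): Centre of the pale slat (wood, 150 x 30 x 22 mm, 70 g) lying askew on the dryer, on the robot side of the rib at x = -28 mm; length along its own x, width along y, height along z. To be slid (not lifted) against that rib.
- slat_far_center (a point): Centre of the pale slat (same size) already lying in place against the far rib; same axes. Stays where it is.
- slat_a_center (a point): Centre of a loose pale slat (150 x 30 x 22 mm, 70 g, small dark plugs near its ends) lying flat on the black glass hob (5 mm above the worktop) right of the dryer; length along its own x, width along y. For the second layer; either of the two may lie on either side.
- slat_b_center (a point): Centre of the other loose pale slat, same size and axes. For the second layer.
- slat_dark_center (a point): Centre of the dark brown slat, same size and axes, lying on the hob among the loose pale ones. For the top.
- sugar_tin: Bystander: grey round tin with wooden lid, 68 x 68 x 85 mm, origin at its underside. Leave alone.
- cup: Bystander: dark blue espresso cup with a handle, 63 x 86 x 50 mm, origin at its underside. Leave alone.
- timer: Bystander: red and white round kitchen timer, 64 x 64 x 47 mm, origin at its underside. Leave alone.
- dish_soap: Bystander: green bottle of washing-up liquid, 39 x 62 x 193 mm, origin at its underside. Leave alone.
Not all that is in view belongs to the job. What is shaped like the part that bears slat_a_center but red is not meant.

How it is judged:
On the way, in this order (a step that is already met when the one before it is completed fails the run):
1. the slipped slat lies square against its rib (x of slat_near_center in the frame of dryer between -0.052 and -0.04 m and y of slat_near_center in the frame of dryer between -0.03 and 0.03 m and z of slat_near_center in the frame of dryer between 0.032 and 0.038 m and angle between the x axis of slat_near_center and the y axis of dryer, either way round below 0.07 rad), for 0.2 s.
2. the two pale slats lie crosswise over the bottom pair, one towards each end (all of step 1 and x of slat_far_center in the frame of dryer between 0.036 and 0.056 m and y of slat_far_center in the frame of dryer between -0.03 and 0.03 m and z of slat_far_center in the frame of dryer between 0.032 and 0.038 m and angle between the x axis of slat_far_center and the y axis of dryer, either way round below 0.12 rad and (((x of slat_a_center in the frame of dryer between -0.027 and 0.027 m and y of slat_a_center in the frame of dryer between 0.023 and 0.065 m and z of slat_a_center in the frame of dryer between 0.054 and 0.06 m and angle between the x axis of slat_a_center and the x axis of dryer, either way round below 0.2 rad) and (x of slat_b_center in the frame of dryer between -0.027 and 0.027 m and y of slat_b_center in the frame of dryer between -0.065 and -0.023 m and z of slat_b_center in the frame of dryer between 0.054 and 0.06 m and angle between the x axis of slat_b_center and the x axis of dryer, either way round below 0.2 rad)) or ((x of slat_b_center in the frame of dryer between -0.027 and 0.027 m and y of slat_b_center in the frame of dryer between 0.023 and 0.065 m and z of slat_b_center in the frame of dryer between 0.054 and 0.06 m and angle between the x axis of slat_b_center and the x axis of dryer, either way round below 0.2 rad) and (x of slat_a_center in the frame of dryer between -0.027 and 0.027 m and y of slat_a_center in the frame of dryer between -0.065 and -0.023 m and z of slat_a_center in the frame of dryer between 0.054 and 0.06 m and angle between the x axis of slat_a_center and the x axis of dryer, either way round below 0.2 rad)))), for 0.2 s.
3. the dark slat lies crosswise on the second layer, across the middle (all of step 2 and x of slat_dark_center in the frame of dryer between -0.027 and 0.027 m and y of slat_dark_center in the frame of dryer between -0.027 and 0.027 m and z of slat_dark_center in the frame of dryer between 0.076 and 0.082 m and angle between the x axis of slat_dark_center and the y axis of dryer, either way round below 0.2 rad), for 0.2 s.
4. the rocker is tipped over to its green end (value of joint rocker above 0.17 rad), for 0.2 s.
At the end, for the whole second after the job is handed in: Bottom slats flat against their ribs (near one within 6 mm and 4 deg, far one 10 mm, 7 deg; 30 mm along); two pale slats flat across them, centres 23-65 mm either side of the middle, 27 mm along, 11 deg; dark slat flat across those, centre within 27 mm of the middle, 11 deg; rocker above 0.17 rad (all of step 3 and value of joint rocker above 0.17 rad); the robot touches nothing.
It fails at once if the slipped slat is lifted off the dryer instead of slid (z of slat_near_center in the frame of dryer above 0.045 m).
It fails at once if a thing standing around is shoved or knocked over (distance of any of sugar_tin, cup, timer, dish_soap from where it was at the start of the episode above 0.025 m or angle between any of sugar_tin, cup, timer, dish_soap's own z axis and vertical above 0.3 rad).
It also fails if it takes over 72 s, if anything falls off the work surface, if the arm or the gripper's body presses on something with over 40 N, if the wrist force passes 120 N, or if a joint passes its speed limit or range.

## Robot

A 7-joint arm with a two-finger parallel gripper is mounted at the origin on a cart in front of the work surface, level with it; the furniture and walls round the work are solid. World frame = base frame: x ahead of the robot, y to its left, z up, the work surface at z = 0. Lengths are in m, angles in rad, forces in N, time in s.
With the tool pointing down it reaches from about 0.425 to 0.925 m from the base axis. Payload 6.8 kg.
Tool frame: the origin (TCP) lies on the centre line of the jaws, within the pads' length; the fingertips stand 14 mm ahead of it and the grasp point (between the pads) lies 5 mm behind it (bot.finger_overhang is the distance from the TCP to the fingertips, in m); z points along the fingers, y is the line along which they close (so a half turn about z gives the same grasp; the last joint's range is limited). The gripper opens to 85 mm and grips with 20 to 120 N. Pads are 22 mm wide; open, the fingers measure 114 mm over their backs; the gripper's body (76 mm by 85 mm) begins 54 mm behind the grasp point. The pads swing forward as they close: fully open they stand 13 mm farther back than shut.
Start: joints at [1.104, 0.477, 0.022, 1.555, -0.011, 1.109, -0.083], TCP at [0.237, -0.632, 0.245] pointing down, gripper open.
Joint ranges: [-2.96, 2.96], [-0.34, 2.1], [-1.41, 1.46], [0.24, 2.44], [-1.37, 4.51], [0.17, 1.92], [-2.96, 2.96]. Speed limits (rad/s): [2.39, 2.39, 3.14, 3.14, 3.14, 3.14, 3.14].

## Interface

Orientations are given as a unit quaternion [w, x, y, z].
In Python, from station import bot gives the robot as it stands.
- The arm moves only by the shell command python3 -m inch 'ROWS' [OPENING] [FORCE]. ROWS is JSON, a list of rows, each a list of 4 numbers: the shift along the tool's x, y, z in m, then the turn about the tool's z in degrees. A call has 1 to 12 rows; each row shifts and turns the commanded pose from where the row before left it, along the tool's axes as they then stand; what a row does not reach is not made up. A row lasts 1/10 s, in which the tool goes at most 50 mm and 8.59 degrees, less where a joint would pass 70% of its speed; a pose out of reach is approached as far as the arm can. A call is refused whole if a number of a shift passes 0.05 or a number of a turn 8.59, either way. A call with a gripper value outside its range is refused whole. OPENING is the finger opening in m, from 0 to 0.0854, set as the call begins (- or left out, the last holds). The fingers move at their own pace and stop on an object; FORCE is the grip in N (left out, the last holds). Time passes only in rows, so rows that do not move let the fingers close. It gives the time, the measured TCP pose, the force, the opening and the grip force at its end, in the units of the state.
- bot.get_obs(): the state, without advancing time (a new reading comes with each control period).
- bot.read_camera(name): name is "scene" or "top" or "wrist"; returns a dict with "color" (384x512x3 uint8, red, green, blue), "mtx" (3x3 intrinsics, pixels), "world_from_camera" (4x4, takes a point from camera to world coordinates); the wrist camera has in their place "hand_eye" (4x4, takes a point from camera to tool coordinates, whose origin is the TCP and whose axes are the flange's). Camera axes: x right, y up, looking along -z (the intrinsics and any distortion apply to the point x, -y, -z); pixel columns grow to the right and rows downward; lengths in m; the calibration is good to about 2 mm. A picture is of the moment at which its call begins: read the wrist's pose just before it. There is no depth.
- bot.hand_in(): hands the job in; it is judged then, once.
The state is a dict: "t": time; "q": joint angles; "joint_vel": joint speeds; "joint_torque": joint torques, N m; "eef_pos": TCP position; "tool_rot": TCP orientation; "contact_force": force on the tool from outside, world axes, zero at the start; "torque": the same for the moment, N m; "gripper_width": opening from 0.0 (shut) to 1.0 (fully open); "grasp_force": force on a finger pad.
Only numpy, scipy, OpenCV 4.12 (cv2) and the standard library are available. Lean on these libraries where they do the work, as an engineer would, in place of code of your own. Each camera call takes 0.05 s, during which the arm holds its last target. There are 200 camera calls.

## Working session

There is one attempt and no reset: what is moved stays moved. The work goes in short steps, Python scripts to look and compute and a shell command to move; the robot and the scene stay as the last step left them, time stands still between calls to the robot, and variables do not carry over. Pictures are saved under pics/ and viewed, at most 10 in all, crops included, and the job is handed in when it is done.

```bash
ls; mkdir -p pics
python3 - <<'E'
from station import bot
import cv2,numpy as np
o=bot.get_obs(); print(o['t'],o['eef_pos'],o['tool_rot'],bot.finger_overhang)
for n in ("scene","top"):
    r=bot.read_camera(n); cv2.imwrite(f"pics/{n}0.png",r["color"][:,:,::-1])
    np.savez(f"{n}.npz",**{k:v for k,v in r.items()})
    print(n,r["mtx"].round(1).tolist(),r["world_from_camera"].round(3).tolist(),list(r))
E
```

```text
pics
0.0 [ 0.23679349 -0.63148625  0.24433355] [-8.79482748e-04  9.83950932e-01  1.78436918e-01 -2.38502905e-04] 0.014
scene [[406.1, 0.0, 255.8], [0.0, 406.1, 192.3], [0.0, 0.0, 1.0]] [[-0.503, 0.396, -0.768, -0.487], [-0.864, -0.234, 0.446, 0.535], [-0.003, 0.888, 0.46, 0.733], [0.0, 0.0, 0.0, 1.0]] ['color', 'mtx', 'world_from_camera']
top [[455.3, 0.0, 260.6], [0.0, 455.3, 194.5], [0.0, 0.0, 1.0]] [[0.018, 0.99, -0.139, 0.404], [-1.0, 0.015, -0.018, -0.088], [-0.016, 0.139, 0.99, 1.315], [0.0, 0.0, 0.0, 1.0]] ['color', 'mtx', 'world_from_camera']
```

Run:
```python
import cv2
a=cv2.imread("pics/top0.png");cv2.imwrite("pics/top0b.png",cv2.resize(a,(800,600),interpolation=cv2.INTER_CUBIC))
```

```text
(no output)
```

View pics/top0b.png

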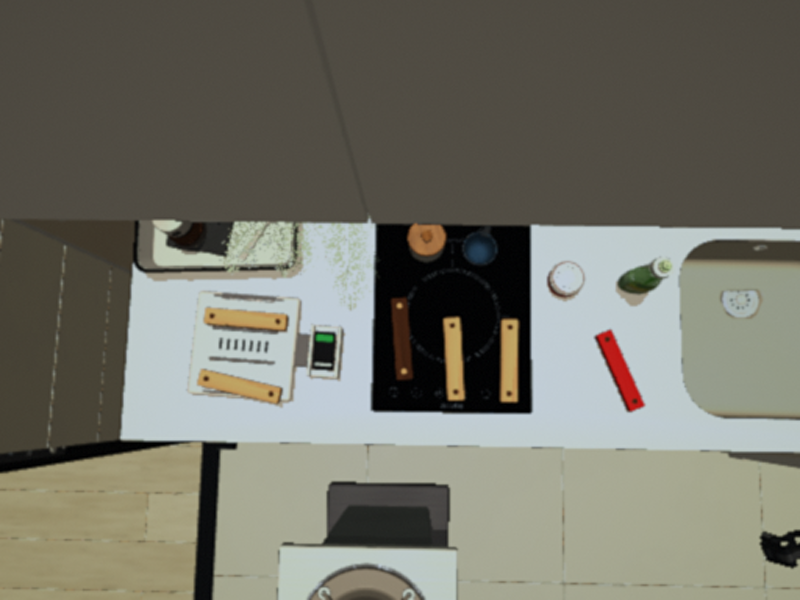

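View pics/scene0.png

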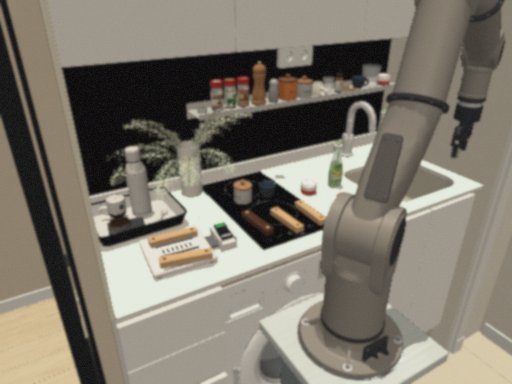

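The top view (800x600 scale) shows the dryer at (245,347) with its far slat at (245,320) and the slipped near slat at (240,386). The console is at (325,350). On the hob are the dark slat at (401,340) and the pale slats at (455,358) and (510,360). The red slat at (620,370) is the decoy, because it is red and lies off the hob. The tin (427,240) and cup (480,245) stand behind the hob, with the timer and soap to the right.

```bash
cat > h.py <<'E'
import cv2,numpy as np
from scipy.spatial.transform import Rotation as R
def ray(uv,K,T,z):
    uv=np.atleast_2d(np.float64(uv)); d=np.c_[(uv[:,0]-K[0,2])/K[0,0],-(uv[:,1]-K[1,2])/K[1,1],-np.ones(len(uv))]@T[:3,:3].T
    return T[:3,3]+d*((z-T[2,3])/d[:,2])[:,None]
def rects(mask,K,T,z,amin=150):
    mask=cv2.morphologyEx(mask.astype(np.uint8)*255,cv2.MORPH_CLOSE,np.ones((5,5)))
    out=[]
    for c in cv2.findContours(mask,cv2.RETR_EXTERNAL,cv2.CHAIN_APPROX_NONE)[0]:
        if cv2.contourArea(c)<amin: continue
        p=ray(c[:,0],K,T,z)[:,:2]
        (cx,cy),(w,h),a=cv2.minAreaRect((p*1000).astype(np.float32))
        if w<h: w,h,a=h,w,a+90
        a=(a+90)%180-90
        m=c[:,0].mean(0)
        out.append((m.round(0).tolist(),round(cx,1),round(cy,1),round(w,1),round(h,1),round(a,1)))
    return out
def grab(n):
    from station import bot
    o=bot.get_obs(); r=bot.read_camera(n)
    if n=="wrist":
        q=o["tool_rot"]; T=np.eye(4); T[:3,:3]=R.from_quat([q[1],q[2],q[3],q[0]]).as_matrix(); T[:3,3]=o["eef_pos"]
        r["world_from_camera"]=T@r["hand_eye"]
    return r["color"],r["mtx"],r["world_from_camera"],o
def masks(c):
    h=cv2.cvtColor(c,cv2.COLOR_RGB2HSV).astype(int); H,S,V=h[...,0],h[...,1],h[...,2]
    return dict(pale=(H>8)&(H<25)&(S>70)&(V>140), dark=((H<14)|(H>170))&(S>90)&(V>35)&(V<120), green=(H>45)&(H<85)&(S>120)&(V>90), white=(S<50)&(V>150))
E
python3 - <<'E'
from h import *
f=np.load("top.npz");K,T=f["mtx"],f["world_from_camera"];c=f["color"]
m=masks(c)
for z in (.027,.046):
    print("pale",z,*rects(m["pale"],K,T,z),sep="\n")
print("dark",*rects(m["dark"],K,T,.027),sep="\n")
print("green",*rects(m["green"],K,T,.045,15),sep="\n")
# crude dryer pts (800-scale pixels) plinth corners
print(ray(np.array([[199,291],[300,297],[294,404],[189,395]])*.64,K,T,.024).round(4))
print(ray(np.array([[313,325],[342,325],[340,378],[309,378]])*.64,K,T,.04).round(4))
im=cv2.cvtColor(c,cv2.COLOR_RGB2BGR)[170:290,110:360]
cv2.imwrite("pics/crop1.png",cv2.resize(im,(800,384),interpolation=cv2.INTER_CUBIC))
E
```

```text
pale
0.027
([60.0, 343.0], 164.6, 479.0, 359.3, 214.0, 89.0)
([152.0, 247.0], 430.3, 238.4, 148.8, 30.1, 77.8)
([326.0, 230.0], 485.3, -249.4, 144.1, 25.5, -0.0)
([290.0, 229.0], 487.5, -149.2, 147.0, 27.9, 3.4)
([157.0, 204.0], 553.6, 232.8, 149.2, 28.4, 86.1)
([273.0, 152.0], 706.7, -97.9, 63.7, 55.2, 86.6)
pale
0.046
([60.0, 343.0], 168.1, 470.6, 354.0, 210.9, 89.0)
([152.0, 247.0], 429.9, 233.6, 146.6, 29.7, 77.8)
([326.0, 230.0], 484.1, -247.0, 142.0, 25.1, -0.0)
([290.0, 229.0], 486.3, -148.3, 144.9, 27.5, 3.4)
([157.0, 204.0], 551.4, 228.0, 147.0, 28.0, 86.1)
([273.0, 152.0], 702.2, -97.8, 62.8, 54.4, 86.6)
dark
([257.0, 216.0], 522.5, -54.2, 148.5, 28.9, 5.1)
green
([207.0, 216.0], 518.7, 84.4, 28.2, 11.3, -89.1)
[[0.6029 0.3203 0.024 ]
 [0.5946 0.133  0.024 ]
 [0.3996 0.1363 0.024 ]
 [0.4123 0.3273 0.024 ]]
[[0.5415 0.1047 0.04  ]
 [0.5423 0.0523 0.04  ]
 [0.4471 0.053  0.04  ]
 [0.4461 0.1085 0.04  ]]
```

View pics/crop1.png

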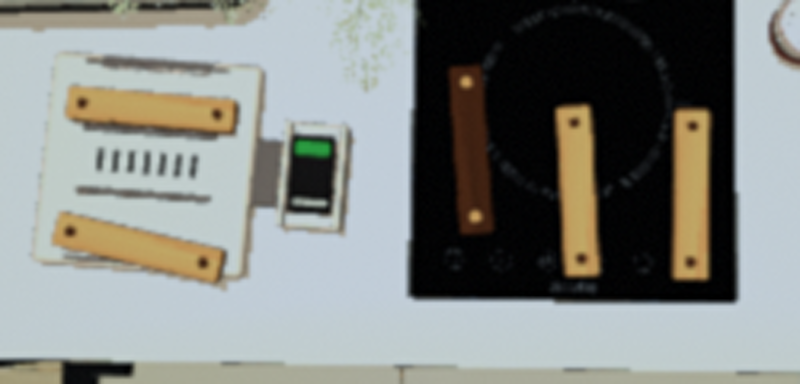

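Order of work: near slat first, then the pale slats, then the dark one. I'll fly over the hob first, clear of everything.

```bash
cat >> h.py <<'E'
def to(x,y,z,yaw):
    "tool-frame shift in mm to TCP target, and turn (deg) to put tool x at world yaw (mod 360)"
    from station import bot
    o=bot.get_obs(); q=o["tool_rot"]; M=R.from_quat([q[1],q[2],q[3],q[0]]).as_matrix()
    cur=np.degrees(np.arctan2(M[1,0],M[0,0])); d=(M.T@(np.array([x,y,z])-o["eef_pos"])*1000)
    c=lambda a:(a+180)%360-180
    print("t",round(o["t"],2),"pos",o["eef_pos"].round(4) if hasattr(o["eef_pos"],"round") else o["eef_pos"],"yaw",cur.round(1),"j7",round(o["q"][6],2),"| shift mm",d.round(1),"len",np.linalg.norm(d).round(0),"turn",c(cur-yaw).round(1))
E
python3 -m inch '[[0.033,-0.026,0,0],[0.033,-0.026,0,0],[0.033,-0.026,0,0],[0.033,-0.026,0,0],[0.033,-0.026,0,0],[0.033,-0.026,0,0],[0.033,-0.026,0,0],[0.033,-0.026,0,0],[0.033,-0.026,0,0],[0.033,-0.026,0,0],[0.033,-0.026,0,0],[0.033,-0.026,0,0]]'
python3 - <<'E'
from h import *
to(.43,.10,.27,77)
E
```

```text
t: 1.3
eef_pos: [0.4987, -0.1993, 0.2451]
tool_rot: [-0.0, 0.984, 0.178, -0.0]
contact_force: [0.2, -0.1, 0.4]
gripper_width: 0.997
grasp_force: 0.0
t 1.3 pos [ 0.4987 -0.1993  0.2451] yaw 20.6 j7 -1.01 | shift mm [  40.8 -304.3  -24.8] len 308.0 turn -56.4
```

Run:
```python
from h import *
c,K,T,o=grab("wrist"); m=masks(c)
print(T.round(3).tolist())
print("pale",*rects(m["pale"],K,T,.027,800),sep="\n");print("dark",*rects(m["dark"],K,T,.027,800),sep="\n")
cv2.imwrite("pics/w1.png",c[:,:,::-1])
to(.46,.22,.27,86)
```

```text
[[0.352, 0.9, 0.259, 0.565], [-0.936, 0.338, 0.097, -0.176], [0.0, -0.276, 0.961, 0.374], [0.0, 0.0, 0.0, 1.0]]
pale
([19.0, 255.0], 278.4, 59.6, 140.8, 64.5, 0.3)
([290.0, 184.0], 489.0, -247.8, 147.5, 30.9, -1.1)
([216.0, 156.0], 490.6, -148.8, 146.2, 28.2, 3.7)
dark
([148.0, 100.0], 524.7, -54.8, 147.9, 29.2, 5.0)
t 1.35 pos [ 0.5028 -0.1913  0.2454] yaw 21.1 j7 -1.01 | shift mm [ 108.1 -399.2  -23.1] len 414.0 turn -64.9
```

View pics/w1.png

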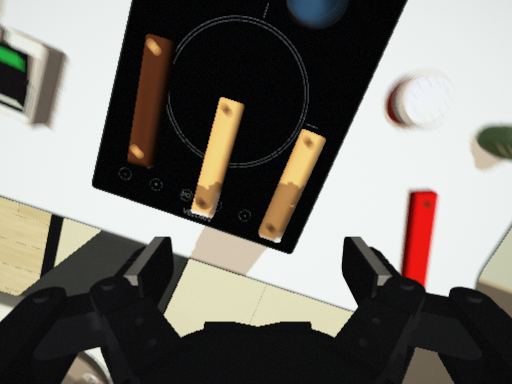

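The wrist view agrees with the top view on all three hob slats: dark at (148,100), pale at (216,156) and (290,184), and the red decoy at (420,240) off the hob. Next, over the dryer.

```bash
python3 -m inch '[[0.011,-0.04,-0.002,0],[0.011,-0.04,-0.002,0],[0.011,-0.04,-0.002,0],[0.011,-0.04,-0.002,0],[0.011,-0.04,-0.002,0],[0.011,-0.04,-0.002,0],[0.011,-0.04,-0.002,0],[0.011,-0.04,-0.002,0],[0.011,-0.04,-0.002,0],[0.011,-0.04,-0.002,0]]' >/dev/null
python3 -m inch '[[0,0,0,-8],[0,0,0,-8],[0,0,0,-8],[0,0,0,-8],[0,0,0,-8],[0,0,0,-8],[0,0,0,-8],[0,0,0,0],[0,0,0,0]]'
python3 - <<'E'
from h import *
c,K,T,o=grab("wrist"); m=masks(c)
print("pale",*rects(m["pale"],K,T,.046,800),sep="\n")
print("green",*rects(m["green"],K,T,.050,30),sep="\n")
h=cv2.cvtColor(c,cv2.COLOR_RGB2HSV)
cv2.imwrite("pics/w2.png",c[:,:,::-1]); np.savez("w2.npz",c=c,K=K,T=T)
to(.43,.234,.27,77.8)
E
```

```text
t: 3.25
eef_pos: [0.4607, 0.212, 0.2651]
tool_rot: [-0.0, 0.786, 0.618, -0.0]
contact_force: [0.5, 0.8, 1.8]
gripper_width: 0.994
grasp_force: 0.0
pale
([228.0, 155.0], 431.9, 234.1, 148.0, 29.4, 77.8)
([327.0, 131.0], 552.6, 228.7, 148.2, 28.9, 86.1)
([53.0, 43.0], 269.7, 405.3, 157.3, 90.6, 0.0)
green
([322.0, 249.0], 519.9, 83.2, 31.2, 12.0, 86.6)
t 3.3 pos [0.4608 0.2121 0.2651] yaw 76.4 j7 -0.94 | shift mm [ 14.1 -35.1  -4.9] len 38.0 turn -1.4
```

View pics/w2.png

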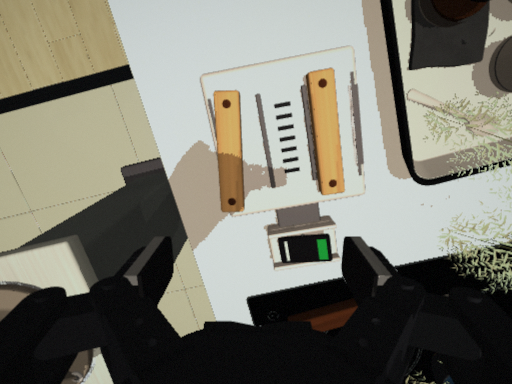

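The wrist view shows the near slat at (228,155), the near rib from (258,94) to (272,187), plinth corners at (201,75), (352,46), (364,192) and (234,216), and the green bar at (322,249).

Run:
```python
from h import *
f=np.load("w2.npz");c,K,T=f["c"],f["K"],f["T"]
P=ray([[201,75],[352,46],[364,192],[234,216]],K,T,.024)[:,:2]*1000; print(P.round(1).tolist())
p=ray([[258,94],[272,187]],K,T,.030)[:,:2]*1000; print("rib",p.round(1).tolist())
g=ray([[210,100],[214,137],[353,75],[361,175]],K,T,.024)[:,:2]*1000;print(g.round(1).tolist())
for a in (P[0]-P[3],P[1]-P[2],p[0]-p[1]): print("y-axis ang",np.degrees(np.arctan2(a[1],a[0])).round(1))
C=P.mean(0);print("centre",C)
yaw=np.radians(-3.7);ex=np.array([np.cos(yaw),np.sin(yaw)]);ey=np.array([-ex[1],ex[0]])
for n,q in dict(rib=p.mean(0),far=[552.6,228.7],near=[431.9,234.1],green=[519.9,83.2]).items(): print(n,(q-C)@ex,(q-C)@ey)
```

```text
[[421.3, 332.0], [603.1, 320.6], [592.6, 138.9], [413.2, 146.8]]
rib [[483.0, 294.4], [473.6, 176.7]]
[[423.8, 301.8], [416.2, 257.2], [599.6, 288.7], [591.9, 163.3]]
y-axis ang 87.5
y-axis ang 86.7
y-axis ang 85.4
centre [507.55518044 234.59587332]
rib -29.258696212942837 -0.9486751547760233
far 45.33140327901774 -2.976737884290794
near -75.46548631100029 -5.377043151753053
green 22.089013412322828 -150.28366682276453
```

```bash
python3 -m inch '[[0.005,-0.011,0.03,0],[0.005,-0.011,0.03,0],[0.005,-0.011,0.04,0],[0,0,0.04,-1.4],[0,0,0.025,0],[0,0,0,0],[0,0,0,0]]' 0.06
python3 - <<'E'
from h import *
to(.4319,.2341,.048,77.8)
E
```

```text
t: 4.0
eef_pos: [0.4323, 0.2348, 0.1007]
tool_rot: [-0.0, 0.778, 0.629, -0.0]
contact_force: [0.1, 0.8, 0.3]
gripper_width: 0.702
grasp_force: 0.0
t 4.0 pos [0.4323 0.2348 0.1007] yaw 77.9 j7 -1.17 | shift mm [-0.8 -0.2 52.7] len 53.0 turn 0.1
```

```bash
python3 -m inch '[[0,0,0.02,0],[0,0,0.02,0],[0,0,0.0125,0],[0,0,0,0],[0,0,0,0]]' && python3 -m inch '[[0,0,0,0],[0,0,0,0],[0,0,0,0],[0,0,0,0],[0,0,0,0],[0,0,0,0]]' 0.02 20
python3 - <<'E'
from h import *
ex=np.array([np.cos(np.radians(-3.8)),np.sin(np.radians(-3.8))])
p=np.array([.506,.234])-.047*ex; print(p)
to(p[0],.2355,.048,86.2)
E
```

```text
t: 4.5
eef_pos: [0.4329, 0.235, 0.0488]
tool_rot: [0.0, 0.778, 0.629, 0.001]
contact_force: [0.3, -0.2, -0.2]
gripper_width: 0.702
grasp_force: 0.0
t: 5.1
eef_pos: [0.4328, 0.2349, 0.0487]
tool_rot: [0.0, 0.777, 0.629, 0.001]
contact_force: [-1.6, -0.5, 7.6]
gripper_width: 0.342
grasp_force: 20.1
[0.45910333 0.23711487]
t 5.1 pos [0.4328 0.2349 0.0487] yaw 77.9 j7 -1.24 | shift mm [ 6.1 25.6  0.8] len 26.0 turn -8.3
```

```bash
python3 -m inch '[[0,0.002,0,-1],[0.001,0.003,0,-1],[0.001,0.003,0,-1],[0.001,0.003,0,-1],[0,0.003,0,-1],[0,0.003,0,-1],[0,0.003,0,-1],[0,0.003,0,-1.2],[0,0.0015,0,0],[0,0,0,0],[0,0,0,0]]'
python3 - <<'E'
from h import *
to(.459,.2355,.048,86.2)
c,K,T,o=grab("wrist"); m=masks(c)
print("pale",*rects(m["pale"],K,T,.046,500),sep="\n")
E
```

```text
t: 6.2
eef_pos: [0.4553, 0.2349, 0.0487]
tool_rot: [-0.0, 0.73, 0.684, -0.001]
contact_force: [-6.6, -0.2, 12.5]
gripper_width: 0.343
grasp_force: 20.8
t 6.2 pos [0.4553 0.2349 0.0487] yaw 86.2 j7 -1.09 | shift mm [0.9 3.7 0.7] len 4.0 turn 0.0
pale
([260.0, 213.0], 457.1, 248.2, 119.6, 29.0, 86.3)
([458.0, 198.0], 552.9, 245.0, 115.9, 28.7, 86.1)
([9.0, 21.0], 361.1, 344.6, 14.5, 9.4, 86.3)
```

```bash
python3 -m inch '[[0,0.002,0,0],[0,0.0015,0,0],[0,0.001,0,0],[0,0.001,0,0],[0,0,0,0],[0,0,0,0]]'
python3 - <<'E'
from h import *
to(.459,.2355,.048,86.2)
c,K,T,o=grab("wrist"); m=masks(c)
print("pale",*rects(m["pale"],K,T,.046,500),sep="\n")
E
```

```text
t: 6.85
eef_pos: [0.4593, 0.2348, 0.0487]
tool_rot: [-0.001, 0.73, 0.684, -0.002]
contact_force: [-12.2, -0.6, 17.6]
gripper_width: 0.348
grasp_force: 21.2
t 6.85 pos [0.4593 0.2348 0.0487] yaw 86.3 j7 -1.08 | shift mm [ 0.7 -0.3  0.7] len 1.0 turn 0.1
pale
([259.0, 213.0], 461.0, 248.1, 119.6, 29.0, 86.3)
([450.0, 196.0], 553.1, 246.4, 112.9, 28.6, 86.2)
```

```bash
python3 -m inch '[[0,0,0,0],[0,0,0,0],[0,0,0,0],[0,0,0,0]]' 0.06 && python3 -m inch '[[0,0,-0.01,0],[0,0,-0.04,0],[0,0,-0.05,0],[0,0,-0.05,0],[0,0,-0.03,0],[0,0,0,0],[0,0,0,0]]' >/dev/null
python3 - <<'E'
from h import *
c,K,T,o=grab("wrist"); m=masks(c)
print("pale",*rects(m["pale"],K,T,.046,500),sep="\n")
print("green",*rects(m["green"],K,T,.050,30),sep="\n")
to(.50,-.15,.22,3.6)
cv2.imwrite("pics/w3.png",c[:,:,::-1])
E
```

```text
t: 7.3
eef_pos: [0.4628, 0.2335, 0.0478]
tool_rot: [0.0, 0.731, 0.683, 0.0]
contact_force: [-0.0, -0.1, -0.6]
gripper_width: 0.706
grasp_force: 0.0
pale
([254.0, 169.0], 459.6, 233.6, 146.4, 29.8, 86.2)
([337.0, 166.0], 552.0, 229.0, 147.2, 28.6, 86.2)
([62.0, 25.0], 283.8, 390.6, 130.9, 46.1, -3.8)
green
([310.0, 288.0], 519.5, 82.7, 30.1, 12.4, 86.1)
t 8.05 pos [0.4621 0.2332 0.2274] yaw 86.1 j7 -0.87 | shift mm [-379.7   63.6    7.7] len 385.0 turn 82.5
```

The near slat is now square: 92.5 mm from the far slat, at the same 86.2°. Dryer centre is about (0.5057, 0.234) with yaw -3.8°. Next, pale slat a at (0.489,-0.149).

```bash
python3 -m inch '[[-0.042,0.007,0,0],[-0.042,0.007,0,0],[-0.042,0.007,0,0],[-0.042,0.007,0,0],[-0.042,0.007,0,0],[-0.042,0.007,0,0],[-0.042,0.007,0,0],[-0.042,0.007,0,0],[-0.042,0.007,0,0]]' >/dev/null
python3 -m inch '[[0,0,0,8.25],[0,0,0,8.25],[0,0,0,8.25],[0,0,0,8.25],[0,0,0,8.25],[0,0,0,8.25],[0,0,0,8.25],[0,0,0,8.25],[0,0,0,8.25],[0,0,0,8.25],[0,0,0,0],[0,0,0,0]]'
python3 - <<'E'
from h import *
c,K,T,o=grab("wrist"); m=masks(c)
print("pale",*rects(m["pale"],K,T,.027,500),sep="\n");print("dark",*rects(m["dark"],K,T,.027,800),sep="\n")
to(.489,-.149,.024,3.6)
E
```

```text
t: 10.15
eef_pos: [0.4993, -0.1474, 0.2266]
tool_rot: [-0.0, 0.999, 0.034, -0.001]
contact_force: [-0.4, 0.6, 0.3]
gripper_width: 0.704
grasp_force: 0.0
pale
([34.0, 295.0], 316.8, 150.7, 193.0, 81.4, -49.4)
([343.0, 180.0], 489.9, -249.7, 144.4, 29.7, -0.8)
([258.0, 174.0], 489.4, -150.3, 148.0, 28.7, 3.3)
dark
([482.0, 196.0], 473.2, -423.8, 147.2, 31.4, 14.1)
([177.0, 139.0], 523.7, -55.5, 149.3, 30.2, 5.1)
t 10.2 pos [ 0.4995 -0.1475  0.2269] yaw 3.9 j7 -1.42 | shift mm [-10.2   0.9 202.9] len 203.0 turn 0.3
```

```bash
python3 -m inch '[[-0.005,0.001,0.045,0],[-0.005,0.001,0.045,0.4],[0,0,0.045,0],[0,0,0.03,0],[0,0,0.02,0],[0,0,0.012,0],[0,0,0.005,0],[0,0,0,0],[0,0,0,0]]' && python3 -m inch '[[0,0,0,0],[0,0,0,0],[0,0,0,0],[0,0,0,0],[0,0,0,0],[0,0,0,0]]' 0.02 30 && python3 -m inch '[[0,0,-0.01,0],[0,0,-0.03,0],[0,0,-0.04,0],[0,0,-0.04,0],[0,0,0,0],[0,0,0,0]]'
python3 - <<'E'
from h import *
to(.5088,.2799,.14,-3.8)
E
```

```text
t: 11.1
eef_pos: [0.4909, -0.1505, 0.0267]
tool_rot: [0.0, 1.0, 0.029, 0.001]
contact_force: [0.9, -0.4, 0.4]
gripper_width: 0.704
grasp_force: 0.0
t: 11.7
eef_pos: [0.4907, -0.1505, 0.0268]
tool_rot: [0.0, 1.0, 0.028, 0.001]
contact_force: [-1.0, -0.3, 6.0]
gripper_width: 0.342
grasp_force: 29.9
t: 12.3
eef_pos: [0.4905, -0.1506, 0.1471]
tool_rot: [0.0, 1.0, 0.028, 0.001]
contact_force: [-0.3, 0.0, -1.6]
gripper_width: 0.341
grasp_force: 30.1
t 12.3 pos [ 0.4905 -0.1506  0.1471] yaw 3.2 j7 -1.46 | shift mm [  42.6 -428.7    6.8] len 431.0 turn 7.0
```

```bash
python3 -m inch '[[0.0043,-0.043,0,0],[0.0043,-0.043,0,0],[0.0043,-0.043,0,0],[0.0043,-0.043,0,0],[0.0043,-0.043,0,0],[0.0043,-0.043,0,0],[0.0043,-0.043,0,0],[0.0043,-0.043,0,0],[0.0043,-0.043,0,0],[0.0043,-0.043,0,7],[0,0,0,0],[0,0,0,0]]'
python3 - <<'E'
from h import *
to(.5098,.2799,.0685,-3.8)
E
```

```text
t: 13.5
eef_pos: [0.5071, 0.2822, 0.1441]
tool_rot: [0.001, 1.0, -0.031, -0.001]
contact_force: [-0.1, -1.8, -1.4]
gripper_width: 0.34
grasp_force: 30.2
t 13.5 pos [0.5071 0.2822 0.1441] yaw -3.5 j7 -2.43 | shift mm [ 3.   2.  75.6] len 76.0 turn 0.3
```

```bash
python3 -m inch '[[0.003,0.002,0.025,0.3],[0,0,0.025,0],[0,0,0.015,0],[0,0,0.006,0],[0,0,0.004,0],[0,0,0,0],[0,0,0,0]]'
python3 - <<'E'
from h import *
to(.5098,.2799,.0685,-3.8)
E
```

```text
t: 14.2
eef_pos: [0.512, 0.2795, 0.0716]
tool_rot: [-0.0, 0.999, -0.035, 0.001]
contact_force: [-0.3, -0.2, -1.1]
gripper_width: 0.343
grasp_force: 30.2
t 14.2 pos [0.512  0.2795 0.0716] yaw -4.0 j7 -2.47 | shift mm [-2.2 -0.2  3.1] len 4.0 turn -0.2
```

```bash
python3 -m inch '[[-0.002,0,0.0015,0],[0,0,0.0015,0],[0,0,0.001,0],[0,0,0,0],[0,0,0,0]]' && python3 -m inch '[[0,0,0,0],[0,0,0,0],[0,0,0,0]]' 0.05 && python3 -m inch '[[0,0,-0.01,0],[0,0,-0.03,0],[0,0,-0.05,0],[0,0,-0.05,0],[0,0,0,0],[0,0,0,0]]'
python3 - <<'E'
from h import *
c,K,T,o=grab("wrist"); m=masks(c)
print("pale46",*rects(m["pale"],K,T,.046,500),sep="\n")
print("pale68",*rects(m["pale"],K,T,.068,500),sep="\n")
to(.4895,-.249,.2,-0.8)
cv2.imwrite("pics/w4.png",c[:,:,::-1])
E
```

```text
t: 14.7
eef_pos: [0.5095, 0.2797, 0.0679]
tool_rot: [-0.0, 0.999, -0.035, 0.0]
contact_force: [-3.4, -1.9, 7.9]
gripper_width: 0.34
grasp_force: 31.2
t: 15.0
eef_pos: [0.5096, 0.2794, 0.0668]
tool_rot: [-0.0, 0.999, -0.035, 0.0]
contact_force: [-0.3, -0.1, -0.5]
gripper_width: 0.585
grasp_force: 0.0
t: 15.6
eef_pos: [0.5102, 0.2798, 0.2088]
tool_rot: [-0.001, 0.999, -0.035, 0.002]
contact_force: [0.3, -1.2, -0.2]
gripper_width: 0.585
grasp_force: 0.0
pale46
([131.0, 359.0], 282.5, 454.6, 115.3, 32.8, -41.1)
([349.0, 219.0], 458.0, 184.3, 50.4, 28.9, 87.9)
([295.0, 140.0], 555.9, 230.0, 149.2, 77.0, -76.2)
pale68
([131.0, 359.0], 305.0, 441.0, 106.6, 30.3, -41.1)
([349.0, 219.0], 467.3, 191.1, 46.6, 26.7, 87.9)
([295.0, 140.0], 557.8, 233.3, 137.9, 71.2, -76.2)
t 15.65 pos [0.5094 0.2791 0.2071] yaw -4.1 j7 -2.4 | shift mm [ 17.5 528.2   7.1] len 529.0 turn -3.3
```

View pics/w4.png

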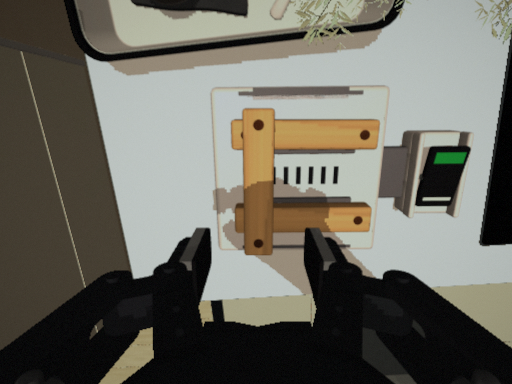

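Slat a lies flat across both bottom slats, with its ends at (259,109) and (259,254), towards the left end. Next is slat b.

```bash
python3 -m inch '[[0.0015,0.044,0,0],[0.0015,0.044,0,0],[0.0015,0.044,0,0],[0.0015,0.044,0,0],[0.0015,0.044,0,0],[0.0015,0.044,0,0],[0.0015,0.044,0,0],[0.0015,0.044,0,0],[0.0015,0.044,0,0],[0.0015,0.044,0,0],[0.0015,0.044,0,0],[0.0015,0.044,0,-3.3]]' 0.06 >/dev/null; python3 -m inch '[[0,0,0,0],[0,0,0,0]]'
python3 - <<'E'
from h import *
c,K,T,o=grab("wrist"); m=masks(c)
print("pale",*rects(m["pale"],K,T,.027,500),sep="\n");print("dark",*rects(m["dark"],K,T,.027,800),sep="\n")
to(.4895,-.2495,.024,-0.8)
E
```

```text
t: 17.05
eef_pos: [0.4888, -0.2493, 0.205]
tool_rot: [-0.001, 1.0, -0.008, -0.002]
contact_force: [0.2, 0.9, 0.2]
gripper_width: 0.704
grasp_force: 0.0
pale
([26.0, 305.0], 328.2, 54.0, 140.3, 54.8, -52.5)
([257.0, 171.0], 488.1, -250.1, 146.3, 28.6, -1.2)
dark
([74.0, 140.0], 523.8, -56.1, 148.9, 30.3, 5.0)
t 17.1 pos [ 0.4894 -0.2478  0.2053] yaw -0.8 j7 -1.28 | shift mm [  0.6   2.  181.3] len 181.0 turn 0.0
```

```bash
python3 -m inch '[[0,0.002,0.045,0],[0,0,0.045,0],[0,0,0.03,0],[0,0,0.03,0],[0,0,0.02,0],[0,0,0.009,0],[0,0,0,0],[0,0,0,0]]' && python3 -m inch '[[0,0,0,0],[0,0,0,0],[0,0,0,0],[0,0,0,0],[0,0,0,0],[0,0,0,0]]' 0.02 30 && python3 -m inch '[[0,0,-0.01,0],[0,0,-0.03,0],[0,0,-0.05,0],[0,0,-0.05,0],[0,0,0,0],[0,0,0,0]]'
python3 - <<'E'
from h import *
to(.5036,.1881,.16,-3.8)
E
```

```text
t: 17.9
eef_pos: [0.4909, -0.25, 0.0285]
tool_rot: [0.0, 1.0, -0.006, 0.0]
contact_force: [-0.3, -0.8, 0.4]
gripper_width: 0.704
grasp_force: 0.0
t: 18.5
eef_pos: [0.491, -0.2508, 0.029]
tool_rot: [0.0, 1.0, -0.007, 0.001]
contact_force: [-1.1, 0.2, 7.0]
gripper_width: 0.34
grasp_force: 30.3
t: 19.1
eef_pos: [0.4907, -0.251, 0.1696]
tool_rot: [0.001, 1.0, -0.007, 0.002]
contact_force: [0.4, -0.7, -1.9]
gripper_width: 0.339
grasp_force: 29.9
t 19.1 pos [ 0.4907 -0.251   0.1696] yaw -0.8 j7 -1.29 | shift mm [   7.  -439.2    9. ] len 439.0 turn 3.0
```

```bash
python3 -m inch '[[0.0007,-0.044,0,0],[0.0007,-0.044,0,0],[0.0007,-0.044,0,0],[0.0007,-0.044,0,0],[0.0007,-0.044,0,0],[0.0007,-0.044,0,0],[0.0007,-0.044,0,0],[0.0007,-0.044,0,0],[0.0007,-0.044,0,0],[0.0007,-0.043,0,3],[0,0,0,0],[0,0,0,0]]'
python3 - <<'E'
from h import *
to(.5046,.1881,.070,-3.8)
E
```

```text
t: 20.3
eef_pos: [0.5014, 0.1889, 0.1661]
tool_rot: [0.001, 1.0, -0.031, -0.002]
contact_force: [0.2, 0.4, -1.3]
gripper_width: 0.341
grasp_force: 30.0
t 20.3 pos [0.5014 0.1889 0.1661] yaw -3.6 j7 -2.24 | shift mm [ 3.6  0.5 96.1] len 96.0 turn 0.2
```

```bash
python3 -m inch '[[0.001,0.0005,0.03,0.2],[0,0,0.03,0],[0,0,0.02,0],[0,0,0.009,0],[0,0,0.004,0],[0,0,0.001,0],[0,0,0,0],[0,0,0,0]]'
python3 - <<'E'
from h import *
to(.5046,.1881,.070,-3.8)
E
```

```text
t: 21.1
eef_pos: [0.5045, 0.1879, 0.0747]
tool_rot: [-0.0, 0.999, -0.035, 0.001]
contact_force: [-0.8, -0.1, -0.4]
gripper_width: 0.342
grasp_force: 30.0
t 21.1 pos [0.5045 0.1879 0.0747] yaw -4.0 j7 -2.3 | shift mm [ 0.1 -0.2  4.7] len 5.0 turn -0.2
```

```bash
python3 -m inch '[[0,0,0.002,0],[0,0,0.002,0],[0,0,0.001,0],[0,0,0,0],[0,0,0,0]]'
```

```text
t: 21.6
eef_pos: [0.5042, 0.1879, 0.0701]
tool_rot: [0.0, 0.999, -0.034, 0.0]
contact_force: [-4.1, -1.7, 13.1]
gripper_width: 0.343
grasp_force: 31.5
```

```bash
python3 -m inch '[[0,0,0,0],[0,0,0,0],[0,0,0,0]]' 0.05 && python3 -m inch '[[0,0,-0.01,0],[0,0,-0.03,0],[0,0,-0.05,0],[0,0,-0.05,0],[0,0,0,0],[0,0,0,0]]' >/dev/null
python3 - <<'E'
from h import *
c,K,T,o=grab("wrist"); m=masks(c)
print("pale68",*rects(m["pale"],K,T,.068,500),sep="\n")
to(.5238,-.056,.2,5)
cv2.imwrite("pics/w5.png",c[:,:,::-1]); np.savez("w5.npz",c=c,K=K,T=T)
E
```

```text
t: 21.9
eef_pos: [0.5038, 0.1877, 0.0687]
tool_rot: [0.0, 0.999, -0.034, -0.0]
contact_force: [-0.9, -0.4, -0.8]
gripper_width: 0.588
grasp_force: 0.0
pale68
([131.0, 359.0], 297.1, 349.9, 107.3, 30.5, -41.0)
([211.0, 219.0], 469.2, 233.2, 54.0, 26.2, 86.1)
([245.0, 159.0], 528.0, 188.2, 138.0, 91.3, 33.2)
([163.0, 178.0], 507.8, 279.5, 147.3, 32.3, -3.9)
t 22.55 pos [0.5036 0.1875 0.2091] yaw -4.0 j7 -2.22 | shift mm [ 36.9 241.5   9.2] len 245.0 turn -9.0
```

View pics/w5.png

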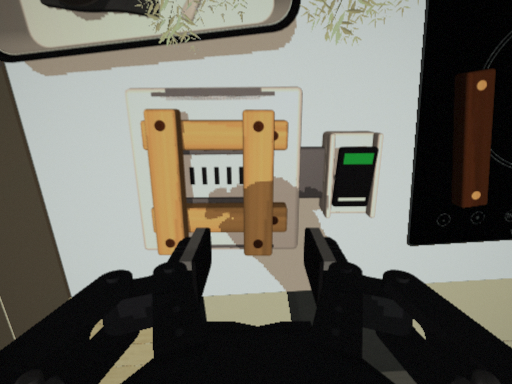

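Both second-layer slats lie across the bottom pair. Slat a measures (507.8, 279.5) at -3.9°, and b is at pixel (259,183). Now the dark slat.

```bash
python3 -m inch '[[0.006,0.04,0,0],[0.006,0.04,0,0],[0.006,0.04,0,0],[0.006,0.04,0,0],[0.006,0.04,0,0],[0.007,0.041,0.005,0],[0,0,0,-8.5],[0,0,0,-0.5],[0,0,0,0],[0,0,0,0]]' 0.06
python3 - <<'E'
from h import *
c,K,T,o=grab("wrist"); m=masks(c)
print("dark",*rects(m["dark"],K,T,.027,800),sep="\n")
to(.5238,-.056,.026,5)
E
```

```text
t: 23.55
eef_pos: [0.5239, -0.0539, 0.2033]
tool_rot: [-0.0, 0.999, 0.044, -0.001]
contact_force: [-0.6, 0.3, 0.3]
gripper_width: 0.705
grasp_force: 0.0
dark
([257.0, 170.0], 525.0, -54.6, 147.2, 29.8, 5.1)
t 23.6 pos [ 0.524  -0.0539  0.2035] yaw 5.1 j7 -1.58 | shift mm [ -0.2   2.1 177.5] len 177.0 turn 0.1
```

```bash
python3 -m inch '[[0,0.0015,0.045,0],[0,0,0.045,0],[0,0,0.03,0],[0,0,0.03,0],[0,0,0.02,0],[0,0,0.008,0],[0,0,0,0],[0,0,0,0]]' && python3 -m inch '[[0,0,0,0],[0,0,0,0],[0,0,0,0],[0,0,0,0],[0,0,0,0],[0,0,0,0]]' 0.02 30 && python3 -m inch '[[0,0,-0.01,0],[0,0,-0.03,0],[0,0,-0.05,0],[0,0,-0.05,0],[0,0,0,0],[0,0,0,0]]'
python3 - <<'E'
from h import *
to(.5057,.234,.165,86.2)
E
```

```text
t: 24.4
eef_pos: [0.5251, -0.0564, 0.0267]
tool_rot: [0.0, 0.999, 0.044, 0.001]
contact_force: [-0.7, 0.1, -0.6]
gripper_width: 0.702
grasp_force: 0.0
t: 25.0
eef_pos: [0.5252, -0.0567, 0.027]
tool_rot: [0.0, 0.999, 0.044, 0.001]
contact_force: [-1.1, 0.4, 4.4]
gripper_width: 0.342
grasp_force: 30.1
t: 25.6
eef_pos: [0.525, -0.0569, 0.1677]
tool_rot: [0.0, 0.999, 0.044, 0.002]
contact_force: [-0.7, 0.4, -1.4]
gripper_width: 0.349
grasp_force: 30.0
t 25.6 pos [ 0.525  -0.0569  0.1677] yaw 5.0 j7 -1.59 | shift mm [   6.4 -291.5    2.5] len 292.0 turn -81.2
```

```bash
python3 -m inch '[[0.001,-0.0416,0,0],[0.001,-0.0416,0,0],[0.001,-0.0416,0,0],[0.001,-0.0416,0,0],[0.001,-0.0416,0,0],[0.001,-0.0416,0,0],[0.001,-0.0416,0,0],[0,0,0,-8.1],[0,0,0,-8.1]]' >/dev/null; python3 -m inch '[[0,0,0,-8.1],[0,0,0,-8.1],[0,0,0,-8.1],[0,0,0,-8.1],[0,0,0,-8.1],[0,0,0,-8.1],[0,0,0,-8.1],[0,0,0,-8.1],[0,0,0,0],[0,0,0,0]]'
python3 - <<'E'
from h import *
to(.5057,.234,.091,86.2)
E
```

```text
t: 27.5
eef_pos: [0.5049, 0.2334, 0.1646]
tool_rot: [-0.001, 0.732, 0.681, -0.001]
contact_force: [0.1, 0.2, -0.5]
gripper_width: 0.341
grasp_force: 30.0
t 27.5 pos [0.5049 0.2334 0.1646] yaw 85.8 j7 -0.91 | shift mm [ 0.7  0.9 73.6] len 74.0 turn -0.4
```

```bash
python3 -m inch '[[0.001,0.001,0.03,-0.4],[0,0,0.02,0],[0,0,0.012,0],[0,0,0.006,0],[0,0,0.002,0],[0,0,0,0],[0,0,0,0]]'; python3 -m inch '[[0,0,0.0015,0],[0,0,0.0015,0],[0,0,0,0],[0,0,0,0]]'
```

```text
t: 28.2
eef_pos: [0.5072, 0.2352, 0.0966]
tool_rot: [0.0, 0.729, 0.685, 0.001]
contact_force: [-0.3, -1.0, -0.4]
gripper_width: 0.338
grasp_force: 30.0
t: 28.6
eef_pos: [0.5067, 0.2349, 0.0929]
tool_rot: [0.0, 0.729, 0.685, 0.0]
contact_force: [0.7, 0.8, -0.8]
gripper_width: 0.343
grasp_force: 30.0
```

```bash
python3 -m inch '[[0,0,0.0015,0],[0,0,0.001,0],[0,0,0.001,0],[0,0,0,0],[0,0,0,0]]'
```

```text
t: 29.1
eef_pos: [0.5067, 0.2349, 0.0901]
tool_rot: [0.0, 0.729, 0.685, -0.0]
contact_force: [-2.7, -1.0, 8.9]
gripper_width: 0.346
grasp_force: 31.1
```

Contact at about 9 N. Release, retreat and look.

```bash
python3 -m inch '[[0,0,0,0],[0,0,0,0],[0,0,0,0]]' 0.05 && python3 -m inch '[[0,0,-0.01,0],[0,0,-0.03,0],[0,0,-0.05,0],[0,0,-0.05,0],[0,0,-0.04,0],[0,0,0,0],[0,0,0,0]]'
python3 - <<'E'
from h import *
c,K,T,o=grab("wrist"); m=masks(c)
print("dark",*rects(m["dark"],K,T,.090,800),sep="\n")
print("green",*rects(m["green"],K,T,.050,30),sep="\n")
to(.5194,.0828,.15,86.2)
s,_,_,_=grab("scene"); s=cv2.resize(s[210:290,120:280],(640,320),interpolation=cv2.INTER_CUBIC); w=cv2.resize(c,(640,480))
cv2.imwrite("pics/w6.png",cv2.resize(np.vstack([w,s]),(480,600))[:,:,::-1])
E
```

```text
t: 29.4
eef_pos: [0.5067, 0.2349, 0.0892]
tool_rot: [-0.0, 0.729, 0.685, -0.0]
contact_force: [0.7, -1.1, 0.1]
gripper_width: 0.585
grasp_force: 0.0
t: 30.1
eef_pos: [0.507, 0.2351, 0.2707]
tool_rot: [0.001, 0.729, 0.685, 0.001]
contact_force: [-0.3, 0.1, -1.1]
gripper_width: 0.585
grasp_force: 0.0
dark
([256.0, 171.0], 507.1, 232.0, 146.3, 29.4, 86.4)
green
([272.0, 273.0], 520.0, 82.8, 31.6, 11.2, 87.1)
t 30.15 pos [0.5064 0.2345 0.2692] yaw 86.5 j7 -0.82 | shift mm [-150.6   22.4  119.3] len 193.0 turn 0.3
```

View pics/w6.png

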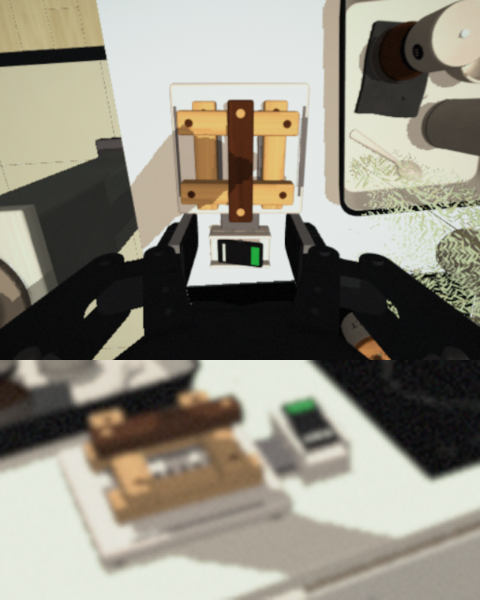

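The stack stands. The dark slat measures (507, 232) at 86.4°, across the middle. Now I'll close the gripper and go over the green bar.

```bash
python3 -m inch '[[-0.038,0.006,0,0],[-0.038,0.006,0,0],[-0.038,0.005,0.03,0],[-0.037,0.005,0.04,0],[0,0,0.04,0],[0,0,0.03,0],[0,0,0.03,0],[0,0,0,0],[0,0,0,0]]' 0 20
python3 - <<'E'
from h import *
to(.5197,.0827,.064,86.2)
E
```

```text
t: 31.1
eef_pos: [0.5182, 0.0862, 0.1021]
tool_rot: [-0.001, 0.728, 0.685, -0.001]
contact_force: [0.6, 0.9, 0.3]
gripper_width: 0.002
grasp_force: 0.0
t 31.1 pos [0.5182 0.0862 0.1021] yaw 86.5 j7 -0.67 | shift mm [-3.4  1.8 38.1] len 38.0 turn 0.3
```

```bash
python3 -m inch '[[-0.0035,0.0015,0.015,0],[0,0,0.015,0],[0,0,0.006,0],[0,0,0.003,0],[0,0,0.003,0],[0,0,0,0]]' && python3 -m inch '[[0,0,0.003,0],[0,0,0.003,0],[0,0,0.002,0],[0,0,0,0],[0,0,0,0]]'
```

```text
t: 31.7
eef_pos: [0.5209, 0.0821, 0.0611]
tool_rot: [0.001, 0.729, 0.685, 0.0]
contact_force: [-0.7, -0.7, -0.3]
gripper_width: -0.002
grasp_force: 0.0
t: 32.2
eef_pos: [0.5218, 0.0823, 0.0536]
tool_rot: [0.001, 0.729, 0.685, 0.001]
contact_force: [-0.3, -1.9, 5.9]
gripper_width: -0.0
grasp_force: 3.0
```

```bash
python3 -m inch '[[0,0,0.002,0],[0,0,0.001,0],[0,0,0,0]]' && python3 -m inch '[[0,0,0,0],[0,0,-0.03,0],[0,0,-0.05,0],[0,0,-0.05,0],[0,0,-0.05,0],[0,0,0,0],[0,0,0,0]]'
python3 - <<'E'
from h import *
c,K,T,o=grab("wrist"); s,_,_,_=grab("scene"); s=cv2.resize(s[210:290,120:280],(640,320),interpolation=cv2.INTER_CUBIC); w=cv2.resize(c,(640,480))
print("green",*rects(masks(c)["green"],K,T,.045,30),sep="\n")
cv2.imwrite("pics/w7.png",cv2.resize(np.vstack([w,s]),(480,600))[:,:,::-1])
E
```

```text
t: 32.5
eef_pos: [0.522, 0.0824, 0.0527]
tool_rot: [0.002, 0.729, 0.685, 0.001]
contact_force: [-6.3, -3.9, 31.6]
gripper_width: 0.0
grasp_force: 14.6
t: 33.2
eef_pos: [0.521, 0.0826, 0.231]
tool_rot: [0.001, 0.729, 0.685, 0.001]
contact_force: [-0.1, -1.0, -0.4]
gripper_width: 0.0
grasp_force: 0.0
green
([256.0, 170.0], 521.4, 83.9, 28.7, 11.2, 86.5)
```

View pics/w7.png

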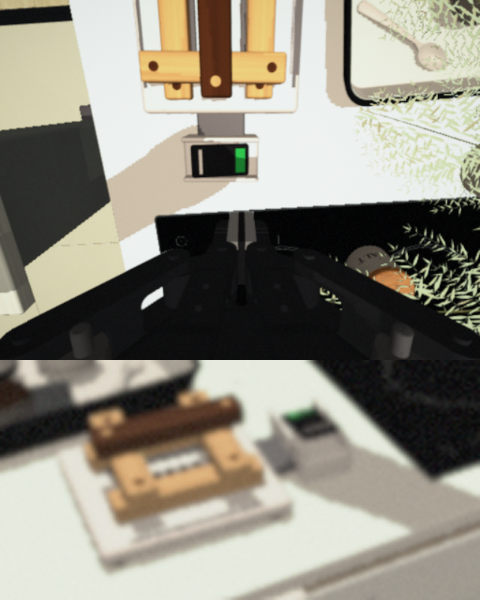

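The rocker has tipped: the green end is down in the scene crop at (298,413), and it met a hard stop at 31 N. The stack is intact and the robot is clear.

```bash
python3 -c "
from station import bot
print(bot.hand_in())"
```

```text
the job is handed in; nothing more can be done
None
```

The job is handed in at about 33 s of the 72 s. The near slat was slid square against its rib, the two pale slats and the dark slat are stacked crosswise, and the rocker is tipped to green. The bystanders were not touched as far as I could see; the hand-in returned no verdict.

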